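Wind down the book press and lock it

ROBOT

A 6-joint arm with a two-finger parallel gripper is mounted at the origin on the work surface. World frame = base frame: x ahead of the robot, y to its left, z up, the work surface at z = 0. Lengths are in m, angles in degrees, forces in N, time in s.
With the tool pointing down it reaches from about 0.35 to 0.775 m from the base axis. Payload 7.3 kg.
Tool frame: the origin (TCP) lies midway between the tips of the shut fingers; the grasp point (between the pads) lies 19 mm behind it (manip.pinch_z is the distance from the TCP to the grasp point, in m); z points along the fingers, y is the line along which they close (so a half turn about z gives the same grasp; the last joint's range is limited). The gripper opens to 92 mm and grips with 3 to 60 N. Pads are 19 mm wide; open, the fingers measure 130 mm over their backs; the gripper's body (75 mm by 190 mm) begins 47 mm behind the grasp point.
Start: joints at [59.072, 19.595, 87.324, -0, 73.075, -8.365], TCP at [0.201, 0.485, 0.227] pointing down, gripper open.
Joint ranges: [-145.02, 145.02], [-44.19, 115.74], [2.07, 154.8], [-57.11, 237.11], [16.16, 152.29], [-177.93, 177.93]. Speed limits (degrees/s): [147.25, 147.25, 180, 180, 180, 180].

INTERFACE

Orientations are given as [roll, pitch, yaw] about the fixed x, y, z axes, in that order (R = Rz(yaw) Ry(pitch) Rx(roll)).
In Python, from bench import manip, capture, camera_model gives the robot as it stands.
- The arm moves only by the tool jog_arm, never from a script. Its argument "moves" is a list that holds one entry, the list of rows, each a list of 5 numbers: the closure in counts, from 0 (fully open) to 255 (shut), then the shift along the tool's x, y, z in mm, then the turn about the tool's z in rad. In form: [[[grip, dx, dy, dz, spin], ...]]. A call has 1 to 20 rows; each row shifts and turns the commanded pose from where the row before left it, along the tool's axes as they then stand; what a row does not reach is not made up. A row lasts 1/12 s, in which the tool goes at most 41.7 mm and 7.16 degrees, less where a joint would pass 70% of its speed; a pose out of reach is approached as far as the arm can. A call with a gripper value outside its range is refused whole. The fingers move at their own pace and stop on an object; the grip force is fixed at half the most. Time passes only in rows, so rows that do not move let the fingers close. It gives the time, the measured TCP pose, the force, the opening and the grip force at its end, in the units of the state.
- manip.read_state(): the state, without advancing time (a new reading comes with each control period).
- capture(name): name is "scene" or "side" or "wrist"; returns (picture, depth): 384x512x3 uint8, red, green, blue; 384x512 float32, m along the optical axis (not along the pixel's ray), 0 where there is no reading.
- camera_model(name): a dict with "intrinsics" (3x3 intrinsics, pixels), "eye" and "orientation" of the camera in the world. Camera axes: x right, y up, looking along -z (the intrinsics and any distortion apply to the point x, -y, -z); pixel columns grow to the right and rows downward; lengths in m; the calibration is good to about 2 mm. The wrist camera is an equidistant fisheye: a pixel r from the principal point sees the ray r / f radians off the axis. A picture is of the moment at which its call begins: read the wrist's pose just before it. camera_model takes no time and is no camera call; for the wrist camera it gives the pose at the moment of the call.
- manip.close_job(): hands the job in; it is judged then, once.
The state is a dict: "time": time; "joints": joint angles; "joint_velocities": joint speeds; "joint_efforts": joint torques, N m; "ee_pos": TCP position; "orientation": TCP orientation; "contact_force": force on the tool from outside, world axes, zero at the start; "wrist_torque": the same for the moment, N m; "finger_gap": finger opening in m; "gripper_force": force on a finger pad.
Only numpy, scipy, OpenCV 4.12 (cv2) and the standard library are available. Lean on these libraries where they do the work, as an engineer would, in place of code of your own. Each camera call takes 0.05 s, during which the arm holds its last target. There are 200 camera calls.

TASK

A freshly glued book lies in the small press on the desk. Take the crank by its upright wooden grip and wind it clockwise, round and round, until you feel the plate bear firmly on the book, but do not strain it: the book must not be crushed. Then let go of the crank, press the sprung lock key on the press beam right down until it clicks, and move clear, leaving the crank as you wound it and the other things on the desk where they are.

Things in the scene. Friction and masses are not known exactly. Their poses are not given: they have to be found in the camera images.
- press: Book press of dark steel, fixed to the desk. Origin: centre of the underside of its 170 (x) x 290 (y) x 22 mm base. A beam, 56 mm wide in x, runs along y from -133 to +167 mm, its top 145 mm above the desk, on two columns at y = -105 and +105 mm with nuts 9 mm high on top. The crank turns about the press's z axis on a hub of 20 mm radius. Yaw up to 0.5 rad either way.
- crank_axis (a point): A point on the crank's vertical axis, level with the middle of the grip (204 mm above the desk). The crank arm is a flat bar 22 mm wide, its top 175 mm above the desk, from the axis to just past the grip. Nothing stands above the arm but the grip.
- grip_mid (a point): The middle of the grip, which stands upright at the end of the crank arm, 70 mm from the crank axis: a dark wooden cylinder 26 mm in diameter and 50 mm tall (179 to 229 mm above the desk), free to spin about its own upright axis, so a hand can hold it without regrasping or turning while it goes round. The circle is level.
- crank (a joint): Crank angle, rad, growing CLOCKWISE from above, which lowers the plate 18 mm per turn; at 0 the arm points along the press's +x. Starts within +-2; 0.9 to 2.4 turns needed. Friction resists 1.9 N along the circle at the grip (either way once the hand stops); on meeting the book 2.2 N is added per 0.2 rad: at 2.8 N in all the plate is barely firm, 5 to 9 N is right, 13 N crushes. Friction holds it when let go (after springing back up to 0.7 rad).
- platen: The moving plate, bright steel, 130 x 180 x 14 mm, level, guided straight up and down under the beam. Origin: centre of its underside, 84 mm above the desk when the crank reads 0. Its pressing force on the book must end between 25 and 300 N.
- book: The book with blue cloth covers, 115 x 155 mm, lying fixed on the press base under the plate. Origin: centre of its underside, 22 mm above the desk. Its thickness is different each time, between 25 and 40 mm, and is not told by this pose.
- lock_key_top (a point): Centre of the top face of the lock key: a round black sprung push key 28 mm in diameter in a steel collar of 44 mm, upright on the beam at the press's y = +140 mm, its top 167 mm above the desk. It moves straight down.
- lock_key (a joint): Travel of the lock key in m, 0 up, 0.006 fully down; it clicks beyond 0.005. It takes 1.8 N to start and 6 N to go fully down, and springs up again when let go.
- mug: Bystander: white mug, 80 mm wide, 95 mm tall, standing on the desk to the left of the press; origin at the centre of its underside.
- glue: Bystander: white glue bottle, 52 mm wide, 130 mm tall, standing on the desk to the right of the press; origin at the centre of its underside.
- tape: Bystander: roll of brown tape lying flat on the desk to the right of the press, 90 mm wide, 24 mm tall; origin at the centre of its underside.

How it is judged (in metres and radians):
On the way, in this order (a step that is already met when the one before it is completed fails the run):
1. the crank has been wound until the plate presses on the book with at least 25 N and the hand has let go of the crank (contact force between platen and book above 25 N and contact force between the fingers and crank below 0.2 N), for 0.2 s.
2. the lock key is pressed until it clicks, more than 5 mm down (value of joint lock_key above 0.005 m), for 0.05 s.
At the end, for the whole second after the job is handed in: The plate presses on the book with 25 to 300 N, the crank is at rest and let go, and the lock key, pressed past its click after the winding, has sprung up again (less than 2 mm down) (contact force between platen and book between 25 and 300 N and velocity of joint crank between -0.1 and 0.1 rad/s and value of joint lock_key below 0.002 m); the robot touches nothing.
It fails at once if the book is crushed: the plate presses on it with more than 300 N (contact force between platen and book above 300 N).
It fails at once if the mug, the glue bottle or the tape is moved by more than 30 mm (distance of any of mug, glue, tape from where it was at the start of the episode above 0.03 m).
It also fails if it takes over 72 s, if anything falls off the work surface, if the arm or the gripper's body presses on something with over 40 N, if the wrist force passes 120 N, or if a joint passes its speed limit or range.

## Working session

There is one attempt and no reset: what is moved stays moved. The work goes in short steps, Python scripts to look and compute and a tool call to move; the robot and the scene stay as the last step left them, time stands still between calls to the robot, and variables do not carry over. Pictures are saved under pics/ and viewed, at most 10 in all, crops included, and the job is handed in when it is done.

Besides the shell and the picture viewer there is one more tool, called after "Emit:" by a JSON object that holds its "name" and its "arguments". jog_arm: Moves the arm, as the interface text tells. Its arguments: {"type":"object","properties":{"moves":{"type":"array","items":{"type":"array","items":{"type":"array","items":{"type":"number"}}}}},"required":["moves"]}

```bash
mkdir -p pics; cat > h.py <<'E'
import numpy as np, cv2
from bench import manip, capture, camera_model
def world(cam,u,v,d):
    K=np.array(cam["intrinsics"]);R=np.array(cam["orientation"]);
    p=np.array([(u-K[0,2])/K[0,0]*d,-(v-K[1,2])/K[1,1]*d,-d]);return R@p+np.array(cam["eye"])
E
python3 - <<'E'
from h import *
print(manip.read_state())
for n in ("scene","side"):
    m=camera_model(n);print(m)
    p,d=capture(n);np.savez("pics/%s0.npz"%n,p=p,d=d)
    cv2.imwrite("pics/%s0.png"%n,cv2.resize(p[:,:,::-1],(800,600)))
E
```

```text
{'time': 0.0, 'joints': array([ 5.90734608e+01,  1.96354315e+01,  8.73790377e+01, -2.54871890e-03,
        7.30728436e+01, -8.36646323e+00]), 'joint_velocities': array([ 0.01865071,  0.00326871, -0.04014956, -0.15849313,  0.0442683 ,
       -0.04347781]), 'joint_efforts': array([ 6.90835941e-05, -4.31248283e+01, -2.44219923e+01,  7.16757146e-02,
        5.59485052e-02, -1.42291224e-04]), 'ee_pos': array([0.20120494, 0.48446538, 0.22604305]), 'orientation': array([-1.79913262e+02, -1.02931355e-02,  1.57440660e+02]), 'contact_force': array([ 0.66817772, -0.04500617, -0.93617231]), 'wrist_torque': array([ 0.00733483, -0.00730171,  0.01541219]), 'gripper_force': 0.0, 'finger_gap': 0.09198528328571742}
{'intrinsics': array([[418.50291143,   0.        , 254.09886757],
       [  0.        , 418.50291143, 195.82308317],
       [  0.        ,   0.        ,   1.        ]]), 'eye': array([ 1.29001945, -0.12342484,  1.02720099]), 'orientation': array([ 4.13144026e+01, -7.69697774e-02,  7.88852372e+01])}
{'intrinsics': array([[372.63382628,   0.        , 251.75979379],
       [  0.        , 372.63382628, 188.08245467],
       [  0.        ,   0.        ,   1.        ]]), 'eye': array([-0.10722681, -0.73108112,  0.80726094]), 'orientation': array([ 56.40734127,   0.58974378, -39.65322261])}
```

View pics/scene0.png

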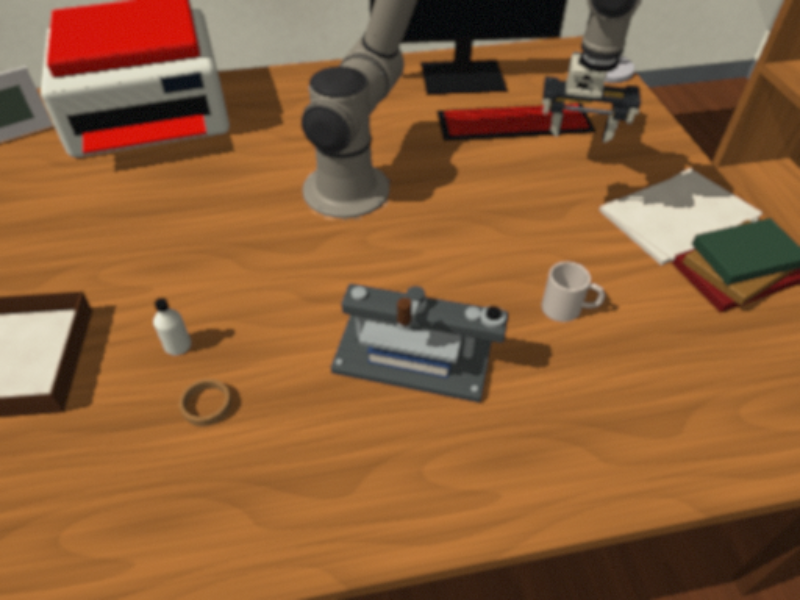

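View pics/side0.png

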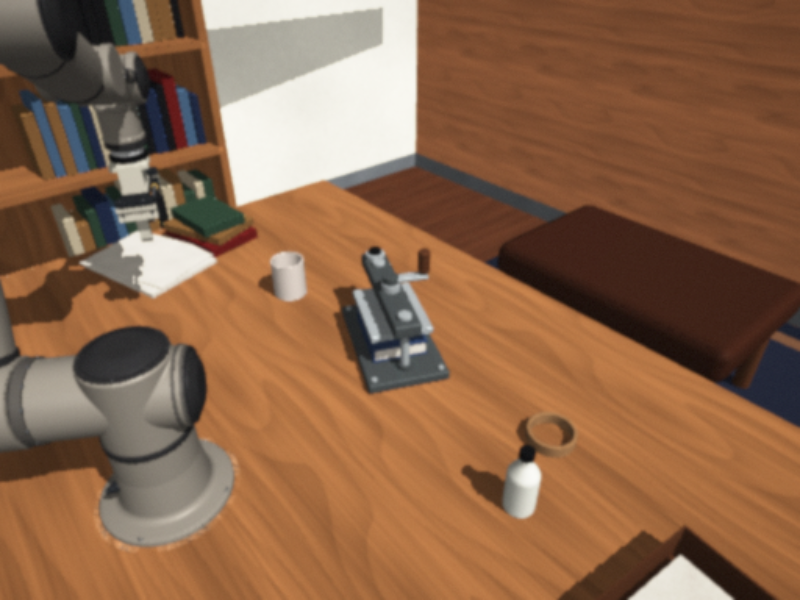

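The scene view (800x600) shows the press at about (425,340), with the grip at (404,312), lock key at (493,314), mug at (568,290), glue at (172,330) and tape at (206,402). In the side view the grip is at (424,262) and the key at (376,254). I'll enlarge both.

```bash
python3 - <<'E'
from h import *
a=np.load("pics/scene0.npz")["p"][170:270,200:335];b=np.load("pics/side0.npz")["p"][145:255,205:300]
A=cv2.resize(a[:,:,::-1],None,fx=5,fy=5,interpolation=cv2.INTER_CUBIC)
B=cv2.resize(b[:,:,::-1],None,fx=5,fy=5,interpolation=cv2.INTER_CUBIC)
cv2.imwrite("pics/ca.png",A);cv2.imwrite("pics/cb.png",B)
E
```

```text
(no output)
```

View pics/ca.png

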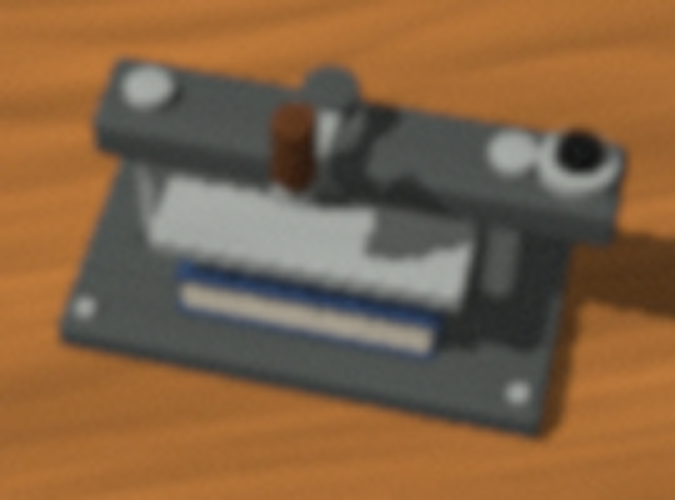

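View pics/cb.png

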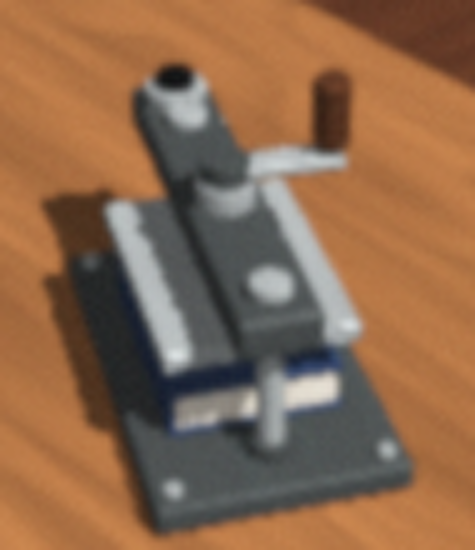

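```bash
cat > fit.py <<'E'
from h import *
from scipy.optimize import least_squares
from scipy.spatial.transform import Rotation as Ro
obs={"scene":[((579,151),"k"),((513,151),"n"),((148,86),"m"),((293,114),"t"),((295,180),"b")],
"side":[((175,77),"k"),((187,108),"n"),((271,284),"m"),((333,79),"t"),((330,146),"b")]}
off={"scene":(200,170),"side":(205,145)}
def loc(f,a):
    g=(.07*np.cos(a),-.07*np.sin(a))
    return {"k":(0,.14,.167),"n":(0,.105,.154),"m":(0,-.105,.154),"t":(*g,.229),"b":(*g,.179)}[f]
def proj(n,p):
    c=camera_model(n);K=c["intrinsics"];R=Ro.from_euler("xyz",c["orientation"],degrees=True).as_matrix()
    q=R.T@(p-np.array(c["eye"]));return np.array([K[0,2]-K[0,0]*q[0]/q[2],K[1,2]+K[1,1]*q[1]/q[2]])
def w(x,l):
    c,s=np.cos(x[2]),np.sin(x[2]);return np.array([x[0]+c*l[0]-s*l[1],x[1]+s*l[0]+c*l[1],l[2]])
def res(x):
    r=[]
    for n in obs:
        for uv,f in obs[n]:
            o=(np.array(uv)+.5)/5-.5+np.array(off[n]);r+=list(proj(n,w(x,loc(f,x[3])))-o)
    return np.array(r)
if __name__=="__main__":
    for a0 in (-1,0.,1):
        s=least_squares(res,[.6,-.1,0,a0],loss="soft_l1");print(s.x,s.cost)
    print(np.round(res(s.x).reshape(-1,2),1))
    print("key",w(s.x,loc("k",0)),"grip",w(s.x,loc("t",s.x[3])))
E
python3 fit.py
```

```text
[ 0.53133491  0.05852692 -0.43424069  0.05076911] 2.4565016080473905
[ 0.53133491  0.05852692 -0.43424069  0.05076912] 2.4565016080474207
[ 0.53133491  0.05852692 -0.43424069  0.05076903] 2.4565016080501234
[[ 0.1 -1.2]
 [ 0.2 -0.4]
 [-0.1 -0.8]
 [ 0.3  0.2]
 [-0.3 -0.4]
 [ 0.4 -1.1]
 [ 0.4  0.7]
 [ 0.  -0.6]
 [ 0.2 -0.4]
 [ 0.6 -0.2]]
key [0.59023595 0.18553348 0.167     ] grip [0.59326184 0.02589173 0.229     ]
```

Emit:
{"name": "jog_arm", "arguments": {"moves": [[[0, 0, 0, -7.4, 0.1177], [0, 0, 0, -7.4, 0.1177], [0, 0, 0, -7.4, 0.1177], [0, 0, 0, -7.4, 0.1177], [0, 0, 0, -7.4, 0.1177], [0, 0, 0, -7.4, 0.1177], [0, 0, 0, -7.4, 0.1177], [0, 0, 0, -7.4, 0.1177], [0, 0, 0, -7.4, 0.1177], [0, 0, 0, -7.4, 0.1177], [0, -23, 20, 0, 0], [0, -23, 20, 0, 0], [0, -23, 20, 0, 0], [0, -23, 20, 0, 0], [0, -23, 20, 0, 0], [0, -23, 20, 0, 0], [0, -23, 20, 0, 0], [0, -23, 20, 0, 0], [0, -23, 20, 0, 0], [0, -23, 20, 0, 0]]]}}

```text
time: 1.77
ee_pos: [0.402, 0.2535, 0.3004]
orientation: [-180.0, 0.0, 90.0]
contact_force: [0.1, 0.1, 0.3]
finger_gap: 0.0919
gripper_force: 0.0
```

Emit:
{"name": "jog_arm", "arguments": {"moves": [[[0, -23, 19, 0, 0], [0, -23, 19, 0, 0], [0, -23, 19, 0, 0], [0, -23, 19, 0, 0], [0, -23, 19, 0, 0], [0, -23, 19, 0, 0], [0, -23, 19, 0, 0], [0, -23, 19, 0, 0], [0, -23, 19, 0, 0], [0, -20, 19, 0, 0], [0, 0, 0, 0, 0], [0, 0, 0, 0, 0]]]}}

```text
time: 2.77
ee_pos: [0.5917, 0.0268, 0.2995]
orientation: [-179.9, -0.0, 89.9]
contact_force: [-0.9, 0.2, 0.1]
finger_gap: 0.0918
gripper_force: 0.0
```

```bash
python3 - <<'E'
from h import *
print(manip.read_state()["ee_pos"],manip.read_state()["contact_force"],manip.read_state()["joints"])
print(camera_model("wrist"))
p,d=capture("wrist");np.savez("pics/w0.npz",p=p,d=d)
cv2.imwrite("pics/w0.png",cv2.resize(p[:,:,::-1],(800,600),interpolation=cv2.INTER_CUBIC))
E
```

```text
[0.59166722 0.02676332 0.29948649] [-0.938516    0.21816488  0.06416806] [-4.82807878e+00  2.46554441e+01  6.82048458e+01  1.20325954e-02
  8.72582462e+01 -4.70494071e+00]
{'intrinsics': array([[297.31863964,   0.        , 250.60051493],
       [  0.        , 297.31863964, 194.81589769],
       [  0.        ,   0.        ,   1.        ]]), 'eye': array([0.59207375, 0.09902299, 0.45704018]), 'orientation': array([-15.66606099,   0.08491457,  -0.11508214])}
```

View pics/w0.png

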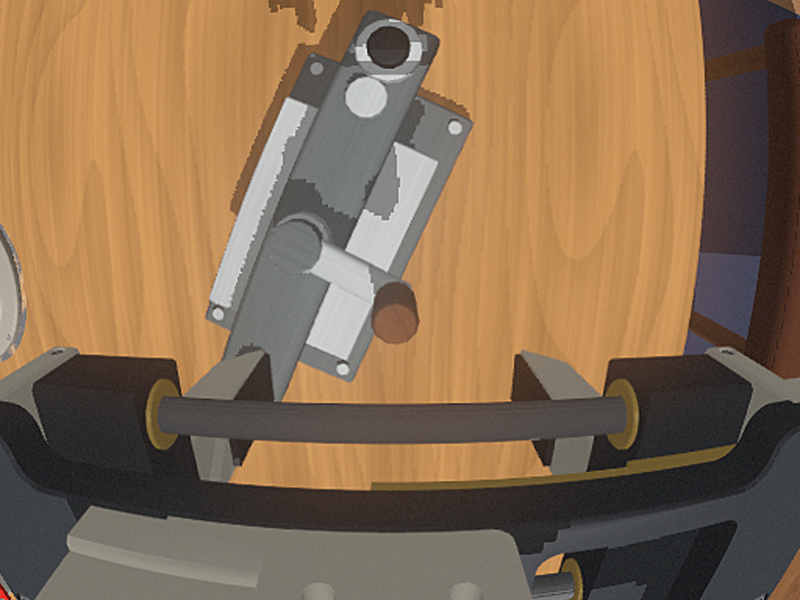

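The wrist view shows the grip's top disc at about (397,323), the lock key top at (389,47) and the near nut at (366,97). The grip lies midway between the fingers. I'll turn these pixels into positions.

```bash
python3 - <<'E'
from h import *
from fit import Ro
K=297.3186;c0=(250.6005,194.8159);eye=np.array([0.59207375,0.09902299,0.45704018]);R=Ro.from_euler("xyz",[-15.66606,.084915,-.115082],degrees=True).as_matrix()
for n,u,v,z in [("grip",397,323,.229),("key",389,47,.167),("nut",366,97,.154)]:
    x=(u+.5)*.64-.5-c0[0];y=(v+.5)*.64-.5-c0[1];r=np.hypot(x,y);t=r/K
    q=R@np.array([np.sin(t)*x/r,-np.sin(t)*y/r,-np.cos(t)]);print(n,eye+q*(z-eye[2])/q[2])
E
```

```text
grip [0.59424679 0.02525267 0.229     ]
key [0.59005695 0.18282604 0.167     ]
nut [0.57516203 0.15235035 0.154     ]
```

Emit:
{"name": "jog_arm", "arguments": {"moves": [[[0, -1.5, 2.5, 0, 0], [0, 0, 0, 20, 0], [0, 0, 0, 20, 0], [0, 0, 0, 20, 0], [0, 0, 0, 20, 0], [0, 0, 0, 20, 0], [0, 0, 0, 12, 0], [0, 0, 0, 0, 0], [0, 0, 0, 0, 0], [255, 0, 0, 0, 0], [255, 0, 0, 0, 0], [255, 0, 0, 0, 0], [255, 0, 0, 0, 0], [255, 0, 0, 0, 0], [255, 0, 0, 0, 0], [255, 0, 0, 0, 0], [255, 0, 0, 0, 0]]]}}

```text
time: 4.23
ee_pos: [0.5939, 0.0263, 0.1887]
orientation: [-180.0, -0.0, 90.0]
contact_force: [0.0, -0.3, 0.1]
finger_gap: 0.0432
gripper_force: 0.0
```

Emit:
{"name": "jog_arm", "arguments": {"moves": [[[255, 0, 0, 0, 0], [255, 0, 0, 0, 0], [255, 0, 0, 0, 0], [255, 0, 0, 0, 0], [255, 0, 0, 0, 0], [255, 0, 0, 0, 0]]]}}

```text
time: 4.73
ee_pos: [0.5934, 0.0265, 0.1886]
orientation: [-179.9, -0.0, 90.0]
contact_force: [-3.8, 0.8, 1.6]
finger_gap: 0.0254
gripper_force: 30.0
```

```bash
cat > plan.py <<'E'
# world crank angle: phi = -yaw... rows for tool yaw 90: tool dx=world y, dy=world x
import numpy as np,sys
cx,cy=float(sys.argv[1]),float(sys.argv[2]);px,py=float(sys.argv[3]),float(sys.argv[4]);step=float(sys.argv[5]);n=int(sys.argv[6])
a=np.arctan2(py-cy,px-cx);print("start angle",a,"radius",np.hypot(px-cx,py-cy))
pts=[(px,py)]
for k in range(1,n+1):
    t=a-step*k;pts.append((cx+70*np.cos(t),cy+70*np.sin(t)))
d=np.diff(np.array(pts),axis=0)
print([[255,round(y,1),round(x,1),0,0] for x,y in d])
print("end",pts[-1],a-step*n)
E
python3 - <<'E'
from h import *
s=manip.read_state();print(s["ee_pos"],s["contact_force"],s["finger_gap"],s["gripper_force"])
p,d=capture("side");np.savez("pics/side1.npz",p=p,d=d)
E
python3 plan.py 531.8 57.8 594 25.5 0.25 18
```

```text
[0.59339587 0.02646817 0.18863341] [-3.75422866  0.84126344  1.63793297] 0.025383215469867958 30.00032751937397
start angle -0.4789623018228424 radius 70.08658930209121
[[255, np.float64(-14.3), np.float64(-10.0), 0, 0], [255, np.float64(-11.5), np.float64(-13.2), 0, 0], [255, np.float64(-7.9), np.float64(-15.6), 0, 0], [255, np.float64(-3.8), np.float64(-17.0), 0, 0], [255, np.float64(0.6), np.float64(-17.4), 0, 0], [255, np.float64(4.9), np.float64(-16.8), 0, 0], [255, np.float64(8.9), np.float64(-15.0), 0, 0], [255, np.float64(12.3), np.float64(-12.4), 0, 0], [255, np.float64(15.0), np.float64(-8.9), 0, 0], [255, np.float64(16.7), np.float64(-5.0), 0, 0], [255, np.float64(17.4), np.float64(-0.7), 0, 0], [255, np.float64(17.1), np.float64(3.7), 0, 0], [255, np.float64(15.6), np.float64(7.8), 0, 0], [255, np.float64(13.2), np.float64(11.4), 0, 0], [255, np.float64(10.0), np.float64(14.3), 0, 0], [255, np.float64(6.1), np.float64(16.3), 0, 0], [255, np.float64(1.9), np.float64(17.4), 0, 0], [255, np.float64(-2.5), np.float64(17.3), 0, 0]]
end (np.float64(550.2399140861119), np.float64(125.32754673832608)) -4.978962301822842
```

Emit:
{"name": "jog_arm", "arguments": {"moves": [[[255, -14.3, -10.0, 0, 0], [255, -11.5, -13.2, 0, 0], [255, -7.9, -15.6, 0, 0], [255, -3.8, -17.0, 0, 0], [255, 0.6, -17.4, 0, 0], [255, 4.9, -16.8, 0, 0], [255, 8.9, -15.0, 0, 0], [255, 12.3, -12.4, 0, 0], [255, 15.0, -8.9, 0, 0], [255, 0, 0, 0, 0], [255, 0, 0, 0, 0], [255, 0, 0, 0, 0]]]}}

```text
time: 5.78
ee_pos: [0.4673, 0.0303, 0.1886]
orientation: [-179.9, 0.0, 90.0]
contact_force: [-6.0, 0.0, 1.8]
finger_gap: 0.0256
gripper_force: 30.0
```

Emit:
{"name": "jog_arm", "arguments": {"moves": [[[255, 16.7, -6.0, 0, 0], [255, 17.4, -0.7, 0, 0], [255, 17.1, 3.7, 0, 0], [255, 15.6, 7.8, 0, 0], [255, 13.2, 11.4, 0, 0], [255, 10.0, 14.3, 0, 0], [255, 6.1, 16.3, 0, 0], [255, 1.9, 17.4, 0, 0], [255, -2.5, 17.3, 0, 0], [255, 0, 0, 0, 0], [255, 0, 0, 0, 0], [255, 0, 0, 0, 0]]]}}

```text
time: 6.78
ee_pos: [0.5498, 0.1261, 0.1887]
orientation: [179.9, -0.1, 90.0]
contact_force: [3.4, 3.1, -1.3]
finger_gap: 0.0254
gripper_force: 30.0
```

```bash
python3 - <<'E'
from h import *
s=manip.read_state();print(s["ee_pos"],s["contact_force"])
p,d=capture("side");p2,_=capture("scene")
a=np.load("pics/side1.npz")["p"][145:255,205:300]
ims=[cv2.resize(q[:,:,::-1],(400,470),interpolation=cv2.INTER_CUBIC) for q in (a,p[145:255,205:300])]
cv2.imwrite("pics/cmp.png",np.hstack(ims))
E
```

```text
[0.54977661 0.12612259 0.18872682] [ 3.38271927  3.05163623 -1.34957166]
```

View pics/cmp.png

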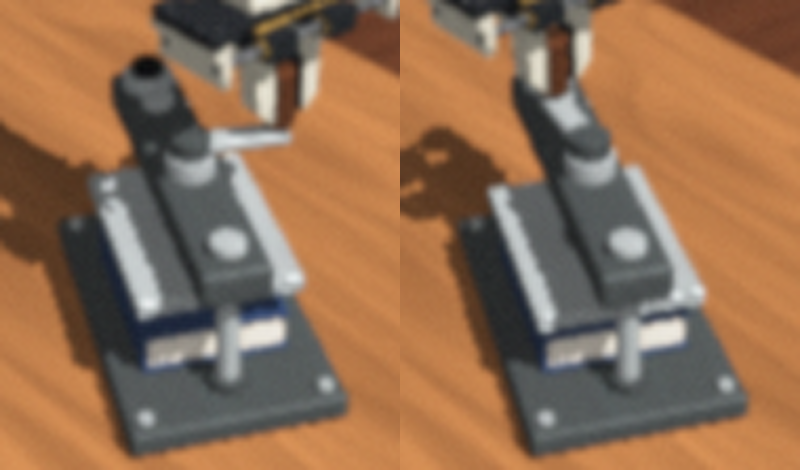

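The side crops show the platen's left front corner dropping from y≈317 to ≈332 after 0.72 turn, with the book still clear below it. The grip is held well. I'll wind on.

```bash
sed -i 's/round(y,1),round(x,1)/round(float(y),1),round(float(x),1)/' plan.py; python3 plan.py 530.7 58.3 549.8 125.7 0.25 11
```

```text
start angle 1.294653527190278 radius 70.05405056097754
[[255, -6.9, 16.1, 0, 0], [255, -10.6, 13.9, 0, 0], [255, -13.7, 10.8, 0, 0], [255, -15.9, 7.1, 0, 0], [255, -17.2, 2.9, 0, 0], [255, -17.4, -1.4, 0, 0], [255, -16.5, -5.7, 0, 0], [255, -14.6, -9.6, 0, 0], [255, -11.8, -12.9, 0, 0], [255, -8.2, -15.4, 0, 0], [255, -4.2, -17.0, 0, 0]]
end (np.float64(538.7635491559423), np.float64(-11.234014518145756)) -1.455346472809722
```

Emit:
{"name": "jog_arm", "arguments": {"moves": [[[255, -6.9, 16.1, 0, 0], [255, -10.6, 13.9, 0, 0], [255, -13.7, 10.8, 0, 0], [255, -15.9, 7.1, 0, 0], [255, -17.2, 2.9, 0, 0], [255, -17.4, -1.4, 0, 0], [255, -16.5, -5.7, 0, 0], [255, -14.6, -9.6, 0, 0], [255, -11.8, -12.9, 0, 0], [255, -8.2, -15.4, 0, 0], [255, -4.2, -17.0, 0, 0], [255, 0, 0, 0, 0]]]}}

```text
time: 7.88
ee_pos: [0.534, -0.0112, 0.1888]
orientation: [-179.8, -0.0, 90.0]
contact_force: [-2.4, 1.5, -3.7]
finger_gap: 0.0254
gripper_force: 30.0
```

```bash
cat > st.py <<'E'
from h import *
import sys
cx,cy=.5307,.0583
s=manip.read_state();p=s["ee_pos"];f=s["contact_force"];a=np.arctan2(p[1]-cy,p[0]-cx)
print(np.round(p*1000,1),"r",np.hypot(p[1]-cy,p[0]-cx)*1000,"ang",a,"Frad %.2f Fresist %.2f"%(f[0]*np.cos(a)+f[1]*np.sin(a),-(f[0]*np.sin(a)-f[1]*np.cos(a))),"fz",f[2],"t",s["time"])
E
python3 st.py; python3 plan.py 530.7 58.3 538.76 -11.23 0.12 20
```

```text
[534.  -11.2 188.8] r 69.61257627407505 ang -1.5226769264376085 Frad -1.62 Fresist -2.32 fz -3.7220523136916674 t 7.8833
start angle -1.455390233884084 radius 69.99560343335858
[[255, -0.5, -8.4, 0, 0], [255, 0.5, -8.4, 0, 0], [255, 1.5, -8.3, 0, 0], [255, 2.5, -8.0, 0, 0], [255, 3.5, -7.6, 0, 0], [255, 4.3, -7.2, 0, 0], [255, 5.2, -6.6, 0, 0], [255, 5.9, -5.9, 0, 0], [255, 6.6, -5.2, 0, 0], [255, 7.2, -4.4, 0, 0], [255, 7.6, -3.5, 0, 0], [255, 8.0, -2.5, 0, 0], [255, 8.2, -1.6, 0, 0], [255, 8.4, -0.6, 0, 0], [255, 8.4, 0.5, 0, 0], [255, 8.3, 1.5, 0, 0], [255, 8.0, 2.4, 0, 0], [255, 7.7, 3.4, 0, 0], [255, 7.2, 4.3, 0, 0], [255, 6.7, 5.1, 0, 0]]
end (np.float64(477.7883284277279), np.float64(104.12963027810727)) -3.855390233884084
```

Emit:
{"name": "jog_arm", "arguments": {"moves": [[[255, -0.5, -8.4, 0, 0], [255, 0.5, -8.4, 0, 0], [255, 1.5, -8.3, 0, 0], [255, 2.5, -8.0, 0, 0]]]}}

```text
time: 8.22
ee_pos: [0.5045, -0.0062, 0.1887]
orientation: [179.9, -0.1, 90.0]
contact_force: [5.8, 6.4, -2.9]
finger_gap: 0.0253
gripper_force: 30.0
```

```bash
python3 st.py
```

```text
[504.5  -6.2 188.7] r 69.59425307771784 ang -1.9561656550449391 Frad -8.14 Fresist 2.91 fz -2.853213108387638 t 8.2167
```

Emit:
{"name": "jog_arm", "arguments": {"moves": [[[255, 4.2, -7.2, 0, 0], [255, 4.3, -7.2, 0, 0], [255, 5.2, -6.6, 0, 0], [255, 5.9, -5.9, 0, 0]]]}}

```text
time: 8.55
ee_pos: [0.4778, 0.0132, 0.1887]
orientation: [179.9, -0.0, 90.0]
contact_force: [5.8, 4.1, -4.6]
finger_gap: 0.025
gripper_force: 30.0
```

```bash
python3 st.py
```

```text
[477.8  13.2 188.7] r 69.49403758812777 ang -2.435723369932367 Frad -7.08 Fresist 0.60 fz -4.638001462038741 t 8.55
```

```bash
python3 plan.py 531.0 58.5 477.8 13.2 0.05 40|cut -c1-2000
```

```text
start angle -2.4362262271022646 radius 69.87367172261666
[[255, 2.6, -2.3, 0, 0], [255, 2.8, -2.1, 0, 0], [255, 2.9, -1.9, 0, 0], [255, 3.0, -1.8, 0, 0], [255, 3.1, -1.6, 0, 0], [255, 3.2, -1.5, 0, 0], [255, 3.2, -1.3, 0, 0], [255, 3.3, -1.1, 0, 0], [255, 3.4, -1.0, 0, 0], [255, 3.4, -0.8, 0, 0], [255, 3.4, -0.6, 0, 0], [255, 3.5, -0.5, 0, 0], [255, 3.5, -0.3, 0, 0], [255, 3.5, -0.1, 0, 0], [255, 3.5, 0.1, 0, 0], [255, 3.5, 0.2, 0, 0], [255, 3.5, 0.4, 0, 0], [255, 3.4, 0.6, 0, 0], [255, 3.4, 0.8, 0, 0], [255, 3.4, 0.9, 0, 0], [255, 3.3, 1.1, 0, 0], [255, 3.3, 1.3, 0, 0], [255, 3.2, 1.4, 0, 0], [255, 3.1, 1.6, 0, 0], [255, 3.0, 1.7, 0, 0], [255, 2.9, 1.9, 0, 0], [255, 2.8, 2.0, 0, 0], [255, 2.7, 2.2, 0, 0], [255, 2.6, 2.3, 0, 0], [255, 2.5, 2.4, 0, 0], [255, 2.4, 2.6, 0, 0], [255, 2.3, 2.7, 0, 0], [255, 2.1, 2.8, 0, 0], [255, 2.0, 2.9, 0, 0], [255, 1.8, 3.0, 0, 0], [255, 1.7, 3.1, 0, 0], [255, 1.5, 3.1, 0, 0], [255, 1.4, 3.2, 0, 0], [255, 1.2, 3.3, 0, 0], [255, 1.0, 3.3, 0, 0]]
end (np.float64(511.91339286624316), np.float64(125.84761635070407)) -4.4362262271022646
```

Emit:
{"name": "jog_arm", "arguments": {"moves": [[[255, 3.0, -1.7, 0, 0], [255, 2.8, -2.1, 0, 0], [255, 2.9, -1.9, 0, 0], [255, 3.0, -1.8, 0, 0], [255, 3.1, -1.6, 0, 0], [255, 3.2, -1.5, 0, 0], [255, 3.2, -1.3, 0, 0], [255, 3.3, -1.1, 0, 0]]]}}

```text
time: 9.22
ee_pos: [0.4645, 0.0373, 0.1887]
orientation: [-180.0, 0.0, 90.0]
contact_force: [1.2, -1.1, -1.3]
finger_gap: 0.0254
gripper_force: 30.0
```

```bash
python3 st.py
```

```text
[464.5  37.3 188.7] r 69.41738489451203 ang -2.833793931001841 Frad -0.83 Fresist 1.44 fz -1.2781348853482748 t 9.2167
```

Emit:
{"name": "jog_arm", "arguments": {"moves": [[[255, 3.4, -1.0, 0, 0], [255, 3.4, -0.8, 0, 0], [255, 3.4, -0.6, 0, 0], [255, 3.5, -0.5, 0, 0], [255, 3.5, -0.3, 0, 0], [255, 3.5, -0.1, 0, 0], [255, 3.5, 0.1, 0, 0], [255, 3.5, 0.2, 0, 0]]]}}

```text
time: 9.88
ee_pos: [0.4616, 0.0653, 0.1887]
orientation: [-180.0, -0.0, 90.0]
contact_force: [-2.3, -1.2, -0.3]
finger_gap: 0.025
gripper_force: 30.0
```

```bash
python3 st.py
```

```text
[461.6  65.3 188.7] r 69.4743664888032 ang 3.0411865776437916 Frad 2.18 Fresist 1.43 fz -0.29347777244804985 t 9.8833
```

Emit:
{"name": "jog_arm", "arguments": {"moves": [[[255, 3.5, 0.4, 0, 0], [255, 3.4, 0.6, 0, 0], [255, 3.4, 0.8, 0, 0], [255, 3.4, 0.9, 0, 0], [255, 3.3, 1.1, 0, 0], [255, 3.3, 1.3, 0, 0], [255, 3.2, 1.4, 0, 0], [255, 3.1, 1.6, 0, 0]]]}}

```text
time: 10.55
ee_pos: [0.4698, 0.0921, 0.1886]
orientation: [-180.0, -0.0, 90.0]
contact_force: [-5.9, 1.2, 2.3]
finger_gap: 0.0252
gripper_force: 30.0
```

```bash
python3 st.py
```

```text
[469.8  92.1 188.6] r 69.68827757014427 ang 2.634692604041173 Frad 5.68 Fresist 1.84 fz 2.3436758971315292 t 10.55
```

Emit:
{"name": "jog_arm", "arguments": {"moves": [[[255, 3.2, 1.3, 0, 0], [255, 3.0, 1.8, 0, 0], [255, 2.8, 2.0, 0, 0], [255, 2.7, 2.2, 0, 0], [255, 2.6, 2.3, 0, 0], [255, 2.5, 2.4, 0, 0], [255, 2.4, 2.6, 0, 0], [255, 2.3, 2.7, 0, 0]]]}}

```text
time: 11.22
ee_pos: [0.4876, 0.1134, 0.1887]
orientation: [180.0, -0.0, 90.0]
contact_force: [-2.9, 1.7, -0.5]
finger_gap: 0.0258
gripper_force: 30.0
```

```bash
python3 st.py;  python3 plan.py 531.0 58.5 489 115.5 0.05 40|cut -c1-2000
```

```text
[487.6 113.4 188.7] r 69.93635148033218 ang 2.235040331293162 Frad 3.11 Fresist 1.23 fz -0.5075551010738244 t 11.2167
start angle 2.2058230621852104 radius 70.80254232723568
[[255, 1.4, 3.3, 0, 0], [255, 1.9, 3.0, 0, 0], [255, 1.7, 3.1, 0, 0], [255, 1.6, 3.1, 0, 0], [255, 1.4, 3.2, 0, 0], [255, 1.2, 3.3, 0, 0], [255, 1.1, 3.3, 0, 0], [255, 0.9, 3.4, 0, 0], [255, 0.7, 3.4, 0, 0], [255, 0.6, 3.5, 0, 0], [255, 0.4, 3.5, 0, 0], [255, 0.2, 3.5, 0, 0], [255, 0.0, 3.5, 0, 0], [255, -0.1, 3.5, 0, 0], [255, -0.3, 3.5, 0, 0], [255, -0.5, 3.5, 0, 0], [255, -0.7, 3.4, 0, 0], [255, -0.8, 3.4, 0, 0], [255, -1.0, 3.4, 0, 0], [255, -1.2, 3.3, 0, 0], [255, -1.3, 3.2, 0, 0], [255, -1.5, 3.2, 0, 0], [255, -1.6, 3.1, 0, 0], [255, -1.8, 3.0, 0, 0], [255, -1.9, 2.9, 0, 0], [255, -2.1, 2.8, 0, 0], [255, -2.2, 2.7, 0, 0], [255, -2.4, 2.6, 0, 0], [255, -2.5, 2.5, 0, 0], [255, -2.6, 2.3, 0, 0], [255, -2.7, 2.2, 0, 0], [255, -2.8, 2.1, 0, 0], [255, -2.9, 1.9, 0, 0], [255, -3.0, 1.8, 0, 0], [255, -3.1, 1.6, 0, 0], [255, -3.2, 1.5, 0, 0], [255, -3.2, 1.3, 0, 0], [255, -3.3, 1.1, 0, 0], [255, -3.4, 1.0, 0, 0], [255, -3.4, 0.8, 0, 0]]
end (np.float64(599.5225173138565), np.float64(72.80610432550485)) 0.2058230621852104
```

Emit:
{"name": "jog_arm", "arguments": {"moves": [[[255, 2.2, 2.8, 0, 0], [255, 2.0, 2.9, 0, 0], [255, 1.8, 3.0, 0, 0], [255, 1.7, 3.1, 0, 0], [255, 1.6, 3.1, 0, 0], [255, 1.4, 3.2, 0, 0], [255, 1.2, 3.3, 0, 0], [255, 1.1, 3.3, 0, 0]]]}}

```text
time: 11.88
ee_pos: [0.5117, 0.1259, 0.1886]
orientation: [-179.9, 0.0, 90.0]
contact_force: [-7.2, 0.0, 1.1]
finger_gap: 0.0254
gripper_force: 30.0
```

```bash
python3 st.py
```

```text
[511.7 125.9 188.6] r 70.23661407177696 ang 1.8444947444668087 Frad 1.99 Fresist 6.91 fz 1.1415827484224708 t 11.8833
```

Emit:
{"name": "jog_arm", "arguments": {"moves": [[[255, 0, 0, 0, 0], [255, 0, 0, 0, 0], [255, 0, 0, 0, 0]]]}}

```text
time: 12.13
ee_pos: [0.5123, 0.1261, 0.1887]
orientation: [180.0, -0.0, 90.0]
contact_force: [-3.3, 2.5, -1.0]
finger_gap: 0.0252
gripper_force: 30.0
```

```bash
python3 st.py; python3 - <<'E'
from h import *
p,d=capture("side");p2,d2=capture("scene")
cv2.imwrite("pics/cmp2.png",np.hstack([cv2.resize(q[:,:,::-1],(400,470),interpolation=cv2.INTER_CUBIC) for q in (p[145:255,205:300],p2[170:270,220:305])]))
E
python3 st.py
```

```text
[512.3 126.1 188.7] r 70.2086759005381 ang 1.8360993224464204 Frad 3.28 Fresist 2.52 fz -1.0251140382727164 t 12.1333
[512.3 126.  188.7] r 70.21242900035176 ang 1.836468764453135 Frad 3.67 Fresist 1.94 fz -0.8479428424243682 t 12.2333
```

View pics/cmp2.png

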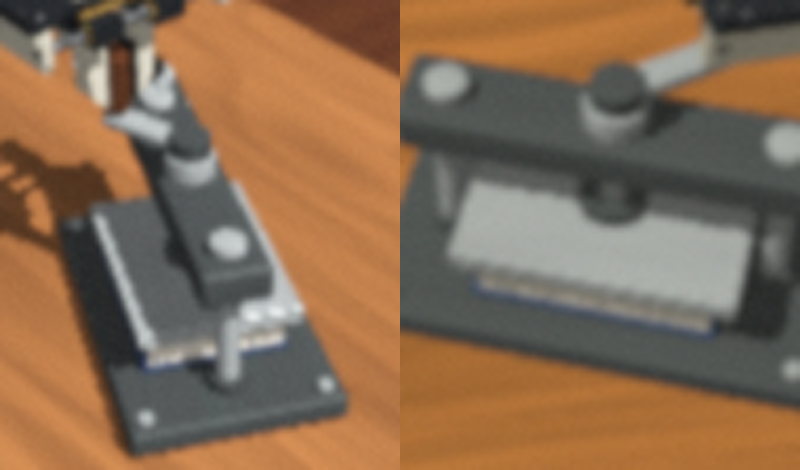

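The crops show the plate's front edge close down over the page block, so it is at or near contact. I'll move in smaller steps.

Emit:
{"name": "jog_arm", "arguments": {"moves": [[[255, 0.9, 3.4, 0, 0], [255, 0.8, 3.4, 0, 0], [255, 0.6, 3.4, 0, 0]]]}}

```text
time: 12.48
ee_pos: [0.5213, 0.128, 0.1886]
orientation: [-179.9, 0.0, 90.0]
contact_force: [-7.8, -0.7, 1.7]
finger_gap: 0.0252
gripper_force: 30.0
```

```bash
python3 st.py
```

```text
[521.3 128.  188.6] r 70.32347698472209 ang 1.7047664439573817 Frad 0.33 Fresist 7.85 fz 1.6991365780745804 t 12.4833
```

Emit:
{"name": "jog_arm", "arguments": {"moves": [[[255, 0, 0, 0, 0], [255, 0, 0, 0, 0]]]}}

```text
time: 12.65
ee_pos: [0.5219, 0.1281, 0.1887]
orientation: [-179.9, 0.0, 90.0]
contact_force: [-4.7, 1.1, 0.9]
finger_gap: 0.0253
gripper_force: 30.0
```

```bash
python3 st.py
```

```text
[521.9 128.1 188.7] r 70.32308453520889 ang 1.6962689613964141 Frad 1.65 Fresist 4.51 fz 0.914488488967823 t 12.65
```

Emit:
{"name": "jog_arm", "arguments": {"moves": [[[255, 0.2, 2.0, 0, 0], [255, 0.2, 2.0, 0, 0], [255, 0.1, 2.0, 0, 0]]]}}

```text
time: 12.9
ee_pos: [0.5271, 0.1286, 0.1887]
orientation: [-179.8, 0.0, 90.0]
contact_force: [-8.7, -0.6, 3.3]
finger_gap: 0.0253
gripper_force: 30.0
```

```bash
python3 st.py
```

```text
[527.1 128.6 188.7] r 70.38417330564474 ang 1.6224307483563907 Frad -0.12 Fresist 8.73 fz 3.270371742266399 t 12.9
```

Emit:
{"name": "jog_arm", "arguments": {"moves": [[[255, 0, 0, 0, 0.1122], [255, 0, 0, 0, 0.1122], [255, 0, 0, 0, 0.1122], [255, 0, 0, 0, 0.1122], [255, 0, 0, 0, 0.1122], [255, 0, 0, 0, 0.1122], [255, 0, 0, 0, 0.1122], [255, 0, 0, 0, 0.1122], [255, 0, 0, 0, 0.1122], [255, 0, 0, 0, 0.1122], [255, 0, 0, 0, 0.1122], [255, 0, 0, 0, 0.1122], [255, 0, 0, 0, 0.1122], [255, 0, 0, 0, 0.1122], [255, 0, 0, 0, 0]]]}}

```text
time: 14.15
ee_pos: [0.5279, 0.128, 0.1887]
orientation: [179.9, 0.0, -0.3]
contact_force: [-4.6, -2.1, 0.4]
finger_gap: 0.0252
gripper_force: 30.0
```

```bash
python3 st.py
```

```text
[527.9 128.  188.7] r 69.73911595793143 ang 1.6102579438734967 Frad -1.95 Fresist 4.68 fz 0.37045297744811667 t 14.15
```

Emit:
{"name": "jog_arm", "arguments": {"moves": [[[0, 0, 0, 0, 0], [0, 0, 0, 0, 0], [0, 0, 0, 0, 0], [0, 0, 0, 0, 0], [0, 0, 0, 0, 0], [0, 0, 0, 0, 0], [0, 0, 0, 0, 0], [0, 0, 0, 0, 0], [0, 0, 0, 0, 0], [0, 0, 0, 0, 0], [0, 0, 0, 0, 0], [0, 0, 0, 0, 0]]]}}

```text
time: 15.15
ee_pos: [0.5283, 0.1287, 0.1887]
orientation: [-180.0, -0.0, 0.0]
contact_force: [-0.4, -0.8, 0.3]
finger_gap: 0.0913
gripper_force: 0.0
```

```bash
python3 - <<'E'
from h import *
print(manip.read_state()["contact_force"],manip.read_state()["joints"])
p,d=capture("wrist");c=camera_model("wrist");print(c["eye"],c["orientation"]);np.savez("pics/w1.npz",p=p,eye=c["eye"],o=c["orientation"])
cv2.imwrite("pics/w1.png",cv2.resize(p[:,:,::-1],(800,600),interpolation=cv2.INTER_CUBIC))
E
```

```text
[-0.39220776 -0.7795862   0.32478132] [5.61627151e+00 2.34180196e+01 8.77780402e+01 5.14459537e-03
 6.87982557e+01 9.56132392e+01]
[0.6011917  0.12801792 0.34628114] [-1.57005415e+01  5.54214034e-02 -8.99896548e+01]
```

View pics/w1.png

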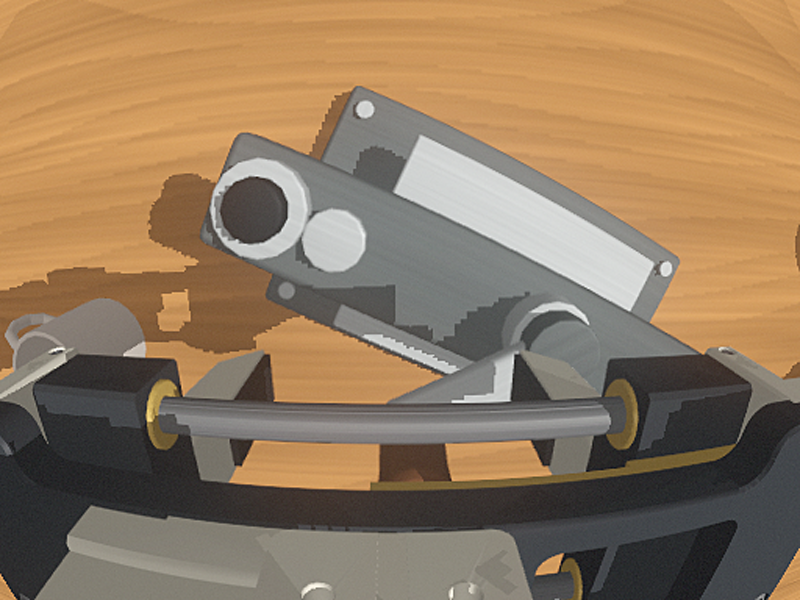

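The crank's grip now stands free between the open fingers at about (413,465), having sprung back slightly. The key's top is at (253,210) and the near nut at (334,240).

```bash
python3 - <<'E'
from h import *
from fit import Ro
z_=np.load("pics/w1.npz");eye=z_["eye"];R=Ro.from_euler("xyz",z_["o"],degrees=True).as_matrix();K=297.3186;c0=(250.6005,194.8159)
for n,u,v,z in [("key",253,210,.167),("nut",334,240,.154)]:
    x=(u+.5)*.64-.5-c0[0];y=(v+.5)*.64-.5-c0[1];r=np.hypot(x,y);t=r/K
    q=R@np.array([np.sin(t)*x/r,-np.sin(t)*y/r,-np.cos(t)]);print(n,eye+q*(z-eye[2])/q[2])
E
```

```text
key [0.58969207 0.18313491 0.167     ]
nut [0.5752486  0.15240676 0.154     ]
```

Emit:
{"name": "jog_arm", "arguments": {"moves": [[[0, 0, 0, -8, 0], [0, 0, 0, -16, 0], [0, 0, 0, -20, 0], [0, 0, 0, -20, 0], [0, 0, 0, -16, 0], [255, 0, 0, 0, 0], [255, 0, 0, 0, 0]]]}}

```text
time: 15.78
ee_pos: [0.5285, 0.1288, 0.2696]
orientation: [-180.0, -0.1, 0.0]
contact_force: [-0.4, 0.2, -0.4]
finger_gap: 0.083
gripper_force: 0.0
```

Emit:
{"name": "jog_arm", "arguments": {"moves": [[[255, 15.4, -13.75, 0, 0], [255, 15.4, -13.75, 0, 0], [255, 15.4, -13.75, 0, 0], [255, 15.3, -13.75, 0, 0], [255, 0, 0, 0, 0], [255, 0, 0, 0, 0], [255, 0, 0, 0, 0], [255, 0, 0, 0, 0], [255, 0, 0, 0, 0], [255, 0, 0, 0, 0], [255, 0, 0, 0, 0], [255, 0, 0, 20, 0], [255, 0, 0, 20, 0], [255, 0, 0, 20, 0], [255, 0, 0, 20, 0], [255, 0, 0, 8, 0], [255, 0, 0, 0, 0], [255, 0, 0, 0, 0], [255, 0, 0, 0, 0]]]}}

```text
time: 17.37
ee_pos: [0.5905, 0.1838, 0.1823]
orientation: [-180.0, -0.1, -0.0]
contact_force: [-0.0, -0.2, 0.5]
finger_gap: 0.0008
gripper_force: 0.0
```

```bash
python3 - <<'E'
from h import *
s=manip.read_state();print(s["ee_pos"],s["contact_force"],s["finger_gap"])
p,d=capture("side");p2,d2=capture("scene");p3,d3=capture("wrist")
f=lambda q,a:cv2.resize(q[:,:,::-1],a,interpolation=cv2.INTER_CUBIC)
cv2.imwrite("pics/cmp3.png",np.vstack([np.hstack([f(p[130:220,200:290],(300,300)),f(p2[165:235,265:335],(300,300))])]))
E
```

```text
[0.59051926 0.18384955 0.18228917] [-0.03128444 -0.23130419  0.51739908] 0.0008009083329934225
```

View pics/cmp3.png

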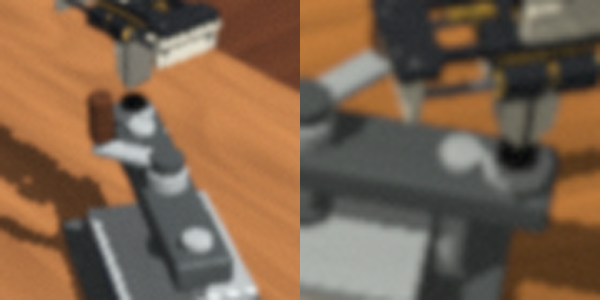

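The tapered fingertips are shut and centred over the black key in both views. Now I press.

Emit:
{"name": "jog_arm", "arguments": {"moves": [[[255, 0, 0, 7, 0], [255, 0, 0, 6, 0], [255, 0, 0, 2, 0], [255, 0, 0, 2, 0], [255, 0, 0, 1.5, 0], [255, 0, 0, 0, 0], [255, 0, 0, 0, 0]]]}}

```text
time: 18.1
ee_pos: [0.5897, 0.1837, 0.1626]
orientation: [-180.0, -0.0, 0.0]
contact_force: [-0.9, -1.7, 5.2]
finger_gap: 0.0005
gripper_force: 2.4
```

Emit:
{"name": "jog_arm", "arguments": {"moves": [[[255, 0, 0, 1, 0], [255, 0, 0, 1, 0], [255, 0, 0, 0, 0], [255, 0, 0, 0, 0], [255, 0, 0, 0, 0]]]}}

```text
time: 18.52
ee_pos: [0.5897, 0.1837, 0.1613]
orientation: [-180.0, -0.0, 0.0]
contact_force: [-3.4, 0.5, 8.0]
finger_gap: 0.0006
gripper_force: 4.1
```

Emit:
{"name": "jog_arm", "arguments": {"moves": [[[255, 0, 0, 1, 0], [255, 0, 0, 0, 0], [255, 0, 0, 0, 0]]]}}

```text
time: 18.77
ee_pos: [0.5897, 0.1837, 0.1612]
orientation: [-180.0, -0.1, 0.0]
contact_force: [-4.8, -1.2, 13.3]
finger_gap: 0.0
gripper_force: 6.5
```

The force has risen to 13 N with no further travel, so the key is bottomed. I'll lift straight up and clear.

Emit:
{"name": "jog_arm", "arguments": {"moves": [[[255, 0, 0, -6, 0], [255, 0, 0, -15, 0], [255, 0, 0, -30, 0], [255, 0, 0, -35, 0], [255, 0, 0, -35, 0], [255, 0, 0, -20, 0], [255, 0, 0, 0, 0], [255, 0, 0, 0, 0], [255, 0, 0, 0, 0]]]}}

```text
time: 19.52
ee_pos: [0.5892, 0.1837, 0.2987]
orientation: [180.0, 0.1, 0.0]
contact_force: [0.1, 0.4, -1.5]
finger_gap: 0.0004
gripper_force: 0.0
```

```bash
python3 - <<'E'
from h import *
p,d=capture("scene");q,_=capture("side")
f=lambda q,a:cv2.resize(q[:,:,::-1],a,interpolation=cv2.INTER_CUBIC)
cv2.imwrite("pics/end.png",np.hstack([f(p[160:280,80:400],(500,300)),f(q[145:255,205:300],(300,300))]))
E
```

```text
(no output)
```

View pics/end.png

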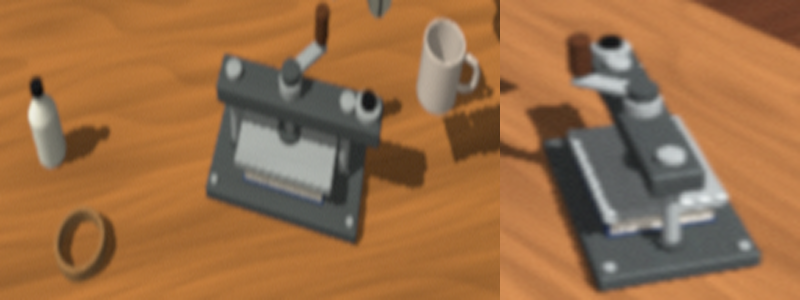

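The plate is down on the book, the crank stands free, the key is up, and the mug, glue and tape are standing where they were. I'll hand in.

```bash
python3 -c "
from bench import manip
print(manip.close_job())"
```

```text
the job is handed in; nothing more can be done
None
```

I wound the crank until it resisted at about 8.7 N and let it go, then pressed the lock key until it bottomed and moved the arm clear; the job is handed in at about 20 s, but no verdict came back.

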